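# Pack the sample-tin order at the paint counter

## Task

Pack the customer's order: gather the four closed tins (wide round, slim round, oblong, square) into the black tray, each set down upright and fully home in the white holder whose pocket matches its shape. Set them down, do not drop them, and leave the two empty tins without lids standing where they are.

Things in the scene. Friction and masses are not known exactly. Their poses are not given: they have to be found in the camera images.
- wide_tin_c (a point): Closed wide round paint tin, diameter 64 mm, height 52 mm, tinplate with a paper label and a lid filling its top; full, about 0.2 kg. Stands upright on the counter. The point is its centre, half-way up (26 mm above its underside); z up.
- slim_tin_c (a point): Closed slim round tin, diameter 40 mm, height 84 mm, tinplate with a paper label and a lid filling its top; full, about 0.12 kg. Upright. The point is its centre, half-way up (42 mm above its underside); z up.
- oblong_tin_c (a point): Closed oblong tin, 72 mm (its x) by 36 mm (its y), body height 64 mm, tinplate with a paper label; a small black screw cap (18 mm wide, 10 mm high) on its top, 20 mm from the middle along +x; full, about 0.18 kg. Upright. The point is the centre of the body, 32 mm above its underside; z up.
- square_tin_c (a point): Closed square tin, 50 by 50 mm (sides along its x and y), height 56 mm, tinplate with a paper label, a round lid disc in its top adding 2 mm; full, about 0.16 kg. Upright. The point is its centre, 28 mm above its underside; z up.
- wide_holder: White holder with a round pocket 80 mm across, for the wide round tin; outside 88 mm across, walls 4 mm. Pocket 12 mm deep: floor 4 mm, rim 16 mm above the origin. Origin: centre of its underside, z up, 5 mm above the counter; fixed. The four holders stand 2 by 2 on a fixed black tray, 250 by 250 mm, rim 18 mm above the counter, their centres 120 mm apart.
- slim_holder: White holder with a round pocket 56 mm across, for the slim round tin; outside 64 mm across, walls 4 mm. Pocket 12 mm deep: floor 4 mm, rim 16 mm above the origin. Origin: centre of its underside, z up, 5 mm above the counter; fixed. Neighbouring holders are 120 mm apart, centre to centre; which has which corner of the tray varies.
- oblong_holder: White holder with an oblong pocket, 88 mm along its x by 52 mm along its y, for the oblong tin (either way round); outside 96 by 60 mm, walls 4 mm. Pocket 12 mm deep: floor 4 mm, rim 16 mm above the origin. Origin: centre of its underside, z up, 5 mm above the counter; fixed. Neighbouring holders are 120 mm apart, centre to centre; which has which corner of the tray varies.
- square_holder: White holder with a square pocket, 66 by 66 mm, sides along its x and y, for the square tin; outside 74 by 74 mm, walls 4 mm. Pocket 12 mm deep: floor 4 mm, rim 16 mm above the origin. Origin: centre of its underside, z up, 5 mm above the counter; fixed. Neighbouring holders are 120 mm apart, centre to centre; which has which corner of the tray varies.
- open_round_c (a point): Empty round tin WITHOUT a lid, a look-alike of the wide tin: diameter 64 mm, height 52 mm, tinplate with a paper label, open top showing the hollow inside; 0.06 kg, easily pushed. It stays. The point is its centre, 26 mm above its underside.
- open_square_c (a point): Empty square tin WITHOUT a lid, a look-alike of the square tin: 50 by 50 mm, height 56 mm, tinplate with a paper label, open top showing the hollow inside; 0.06 kg, easily pushed. It stays. The point is its centre, 28 mm above its underside.

How it is judged:
At the end, for the whole second after the job is handed in: Each closed tin stands in the holder of its own shape: centre within 13 mm sideways of the holder's centre, its underside within 6 mm of the pocket's floor, tilted less than 0.12 rad, and at rest; both open tins are within 20 mm of where they stood and upright (horizontal distance between wide_tin_c and wide_holder below 0.013 m and z of wide_tin_c in the frame of wide_holder between 0.024 and 0.036 m and angle between each of wide_tin_c, slim_tin_c, oblong_tin_c, square_tin_c, open_round_c, open_square_c's own z axis and vertical below 0.12 rad and linear speed of each of wide_tin, slim_tin, oblong_tin, square_tin below 0.02 m/s and horizontal distance between slim_tin_c and slim_holder below 0.013 m and z of slim_tin_c in the frame of slim_holder between 0.04 and 0.052 m and horizontal distance between oblong_tin_c and oblong_holder below 0.013 m and z of oblong_tin_c in the frame of oblong_holder between 0.03 and 0.042 m and horizontal distance between square_tin_c and square_holder below 0.013 m and z of square_tin_c in the frame of square_holder between 0.026 and 0.038 m and distance of each of open_round_c, open_square_c from where it was at the start of the episode below 0.02 m); the robot touches nothing.
It fails at once if a closed tin is dropped (falls faster than 0.7 m/s out of the fingers) ((contact force between the fingers and wide_tin below 0.05 N and linear speed of wide_tin above 0.7 m/s) or (contact force between the fingers and slim_tin below 0.05 N and linear speed of slim_tin above 0.7 m/s) or (contact force between the fingers and oblong_tin below 0.05 N and linear speed of oblong_tin above 0.7 m/s) or (contact force between the fingers and square_tin below 0.05 N and linear speed of square_tin above 0.7 m/s)).
It fails at once if the open round tin is shifted more than 20 mm or lifted or tipped (distance of open_round_c from where it was at the start of the episode above 0.02 m or angle between open_round_c's own z axis and vertical above 0.35 rad).
It fails at once if the open square tin is shifted more than 20 mm or lifted or tipped (distance of open_square_c from where it was at the start of the episode above 0.02 m or angle between open_square_c's own z axis and vertical above 0.35 rad).
It also fails if it takes over 120 s, if anything falls off the work surface, if the arm or the gripper's body presses on something with over 40 N, if the wrist force passes 120 N, or if a joint passes its speed limit or range.

## Robot

A 7-joint arm with a two-finger parallel gripper is mounted at the origin on the work surface. World frame = base frame: x ahead of the robot, y to its left, z up, the work surface at z = 0. Lengths are in m, angles in rad, forces in N, time in s.
With the tool pointing down it reaches from about 0.35 to 0.9 m from the base axis. Payload 7.2 kg.
Tool frame: the origin (TCP) lies at the very end of the fingers, on their centre line; the grasp point (between the pads) lies 19 mm behind it; z points along the fingers, y is the direction in which the jaws open and shut (so a half turn about z gives the same grasp; the last joint's range is limited). The gripper opens to 88 mm and grips with 3 to 60 N. Pads are 20 mm wide; open, the fingers measure 115 mm over their backs; the gripper's body (75 mm by 178 mm) begins 61 mm behind the grasp point.
Start: joints at [1.257, 0.411, -0.013, 1.596, 0.006, 1.134, -0.082], TCP at [0.152, -0.606, 0.223] pointing down, gripper open.
Joint ranges: [-2.95, 2.95], [-0.29, 1.99], [-1.47, 1.44], [0.14, 2.54], [-1.03, 4.17], [0.13, 1.85], [-2.86, 2.86]. Speed limits (rad/s): [2.39, 2.39, 3.01, 3.01, 3.14, 3.14, 3.14].

## Interface

Orientations are given as a unit quaternion [x, y, z, w].
In Python, from station import r, grab_frame, finder gives the robot as it stands.
- The arm moves only by the tool drive_tool, never from a script. Its argument "targets" is one flat list of numbers, 4 for each row, row after row: the shift along the tool's x, y, z in cm, then the turn about the tool's z in degrees. In form: [dx, dy, dz, roll, dx, dy, dz, roll, ...]. A call has exactly 5 rows; each row shifts and turns the commanded pose from where the row before left it, along the tool's axes as they then stand; what a row does not reach is not made up. A row lasts 1/12 s, in which the tool goes at most 41.7 mm and 7.16 degrees, less where a joint would pass 70% of its speed; a pose out of reach is approached as far as the arm can. A call with a gripper value outside its range is refused whole. "grip" is the closure, from 0 (fully open) to 1 (shut), set as the call begins (left out, the last holds). The fingers move at their own pace and stop on an object; the grip force is fixed at half the most. Time passes only in rows, so rows that do not move let the fingers close, or fill a call up. It gives the time, the measured TCP pose, the force and the opening at its end, in the units of the state.
- r.sense(): the state, without advancing time (a new reading comes with each control period).
- grab_frame(name): name is "side" or "top"; returns a dict with "pixels" (400x640x3 uint8, red, green, blue), "fovy" (degrees; the focal length in pixels is half the picture's height over the tangent of half this angle, whatever the lens; pixels are square), "cx", "cy" (the principal point, pixels), "rvec" (rotation vector, rad) and "tvec" (3), from world to camera coordinates, as OpenCV has them. Camera axes: x right, y down, z forward; pixel columns grow to the right and rows downward; lengths in m; the calibration is good to about 2 mm. A picture is of the moment at which its call begins. There is no depth.
- r.job_done(): hands the job in, once; it reports no verdict.
Trained networks look in a picture, given as the dict that the camera call returned (one of the last four; its "shot" number tells which), for a name from the list of things; names that differ only in an ending like _2 or _b are one class to them, and where a whole thing is asked for, a point or a joint stands for the part that bears it (a point fixed in the world has none). Each returns a list of dicts, best first, with "p" (0 to 1); they miss things now and then, are a little off and sometimes report something else, mostly with a low value. They report only what shows in the picture. A call takes as long as a camera call.
- finder.recognise(picture, name): "extent" ([left, top, right, bottom] in pixels, round what is visible of it).
- finder.mark_of(picture, name): "pixel" ([row, column] in pixels: a listed point, or the origin of a listed thing).
The state is a dict: "clock": time; "q": joint angles; "qvel": joint speeds; "joint_efforts": joint torques, N m; "eef_pos": TCP position; "ee_rot": TCP orientation; "wrist_force": force on the tool from outside, world axes, zero at the start; "wrist_torque": the same for the moment, N m; "grip_width": finger opening in m.
Only numpy, scipy, OpenCV 4.12 (cv2) and the standard library are available. Lean on these libraries where they do the work, as an engineer would, in place of code of your own. Each camera call takes 0.05 s, during which the arm holds its last target. There are 200 camera calls.

## Working session

There is one attempt and no reset: what is moved stays moved. The work goes in short steps, Python scripts to look and compute and a tool call to move; the robot and the scene stay as the last step left them, time stands still between calls to the robot, and variables do not carry over. Pictures are saved under pics/ and viewed, about 12 in all and at most 16, crops included, and the job is handed in when it is done.

Besides the shell and the picture viewer there is one more tool, called by a JSON object that holds its "op" and its "data". drive_tool: Moves the arm, as the interface text tells. Its arguments: {"type":"object","properties":{"targets":{"type":"array"},"grip":{"type":"number"}},"required":["targets"]}

```bash
ls; mkdir -p pics
cat > h.py <<'E'
import numpy as np, cv2
from station import r, grab_frame, finder
def cam(f):
    h=f["pixels"].shape[0]; F=h/2/np.tan(np.radians(f["fovy"])/2)
    K=np.array([[F,0,f["cx"]],[0,F,f["cy"]],[0,0,1]]); R=cv2.Rodrigues(np.array(f["rvec"],float))[0]
    return K,R,np.array(f["tvec"],float).reshape(3)
def toplane(f,row,col,z):
    K,R,t=cam(f); d=R.T@np.linalg.solve(K,[col,row,1]); c=-R.T@t
    return c+d*(z-c[2])/d[2]
def proj(f,p):
    K,R,t=cam(f); q=K@(R@np.array(p,float)+t); return q[:2]/q[2]
def save(f,name,crop=None,s=1):
    im=f["pixels"][:,:,::-1]
    if crop: im=im[crop[1]:crop[3],crop[0]:crop[2]]
    cv2.imwrite("pics/"+name,cv2.resize(im,None,fx=s,fy=s,interpolation=cv2.INTER_CUBIC))
Z=dict(wide_tin_c=.026,slim_tin_c=.042,oblong_tin_c=.032,square_tin_c=.028,open_round_c=.026,open_square_c=.028,wide_holder=.005,slim_holder=.005,oblong_holder=.005,square_holder=.005)
E
python3 - <<'E'
from h import *
for n in("top","side"):
    f=grab_frame(n); save(f,n+"0.png",s=1.25)
    K,R,t=cam(f); print(n,f["fovy"],f["cx"],f["cy"],"cam at",-R.T@t)
    for k,z in Z.items():
        for d in finder.mark_of(f,k)[:2]:
            if d["p"]>.15: print(k,round(d["p"],2),np.round(d["pixel"]),np.round(toplane(f,*d["pixel"],z)[:2],3))
print(r.sense())
E
```

```text
pics
top 52.87655068386727 317.11130807687925 199.7440154540767 cam at [ 0.31039817 -0.00255172  1.11430603]
wide_tin_c 0.55 [222. 333.] [ 0.46  -0.049]
slim_tin_c 0.59 [229. 441.] [ 0.441 -0.338]
oblong_tin_c 0.88 [226. 397.] [ 0.448 -0.221]
square_tin_c 0.6 [174. 386.] [ 0.593 -0.197]
open_round_c 0.83 [173. 331.] [ 0.596 -0.044]
open_square_c 0.75 [168. 445.] [ 0.613 -0.362]
wide_holder 0.7 [213. 191.] [0.484 0.346]
wide_holder 0.32 [168. 443.] [ 0.62  -0.365]
slim_holder 0.72 [226. 236.] [0.448 0.219]
slim_holder 0.61 [182. 246.] [0.574 0.198]
oblong_holder 0.63 [173. 206.] [0.598 0.312]
square_holder 0.71 [225. 240.] [0.449 0.209]
side 55.779846334953575 323.4112756787532 195.47509393484984 cam at [0.07527173 0.49266026 0.79399351]
slim_tin_c 0.57 [148. 410.] [ 0.452 -0.342]
oblong_tin_c 0.69 [172. 390.] [ 0.444 -0.226]
oblong_tin_c 0.28 [204. 350.] [ 0.458 -0.055]
square_tin_c 0.89 [154. 346.] [ 0.593 -0.211]
square_tin_c 0.61 [280. 281.] [0.442 0.226]
open_round_c 0.7 [181. 308.] [ 0.608 -0.051]
open_square_c 0.65 [126. 369.] [ 0.621 -0.371]
wide_holder 0.57 [314. 238.] [0.468
[... 210 characters left out ...]
y([ 1.25677791,  0.41110229, -0.01268222,  1.59617017,  0.00557879,
        1.13428608, -0.0822236 ]), 'qvel': array([ 7.43186085e-04,  4.65960596e-05, -2.63962584e-03,  1.50833438e-03,
       -1.31033541e-03, -1.00011612e-04, -2.95007817e-04]), 'joint_efforts': array([-1.22455916e-03, -5.87748635e+01,  6.40880428e-01, -2.91389984e+01,
       -5.36065944e-02,  1.03834964e-02,  5.25554043e-06]), 'eef_pos': array([ 0.15208697, -0.6062384 ,  0.22266438]), 'ee_rot': array([9.92458599e-01, 1.22580291e-01, 1.30145337e-05, 3.28148099e-05]), 'wrist_force': array([ 0.41039653, -0.17017622, -0.14750356]), 'wrist_torque': array([-0.01223123,  0.00181788,  0.05149573]), 'grip_width': 0.0874042343457769}
```

View pics/top0.png

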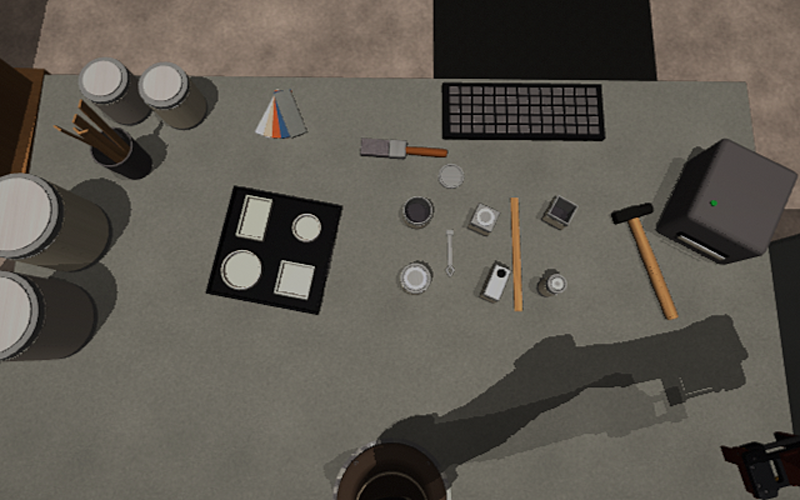

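View pics/side0.png

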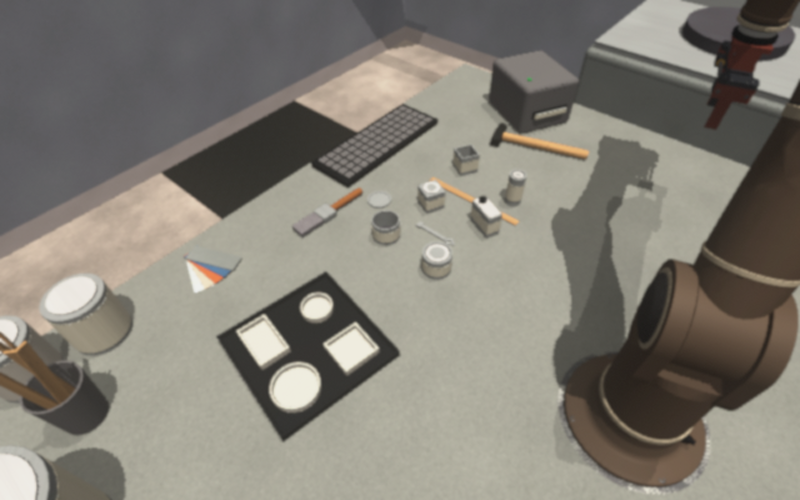

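Run:
```python
from h import *
f=grab_frame("top"); save(f,"crop1.png",(310,150,470,245),5)
np.save("top.npy",f["pixels"])
# tray outline and holders
im=f["pixels"]; g=cv2.cvtColor(im,cv2.COLOR_RGB2HSV)
roi=np.zeros(im.shape[:2],np.uint8); roi[140:260,150:290]=1
m=((g[...,2]>140)&(roi>0)).astype(np.uint8)
n,l,s,c=cv2.connectedComponentsWithStats(m)
for i in range(1,n):
    if s[i,4]>100:
        pts=np.argwhere(l==i); W=np.array([toplane(f,a,b,.021)[:2] for a,b in pts],np.float32)
        (ce,sz,an)=cv2.minAreaRect(W*1000); print("holder rim px",c[i],np.round(ce),np.round(sz),round(an,1))
d=((im.max(2)<40)&(roi>0)).astype(np.uint8)
n,l,s,c=cv2.connectedComponentsWithStats(d); i=1+np.argmax(s[1:,4]); pts=np.argwhere(l==i)
W=np.array([toplane(f,a,b,.018)[:2] for a,b in pts],np.float32); print("tray",cv2.minAreaRect(W*1000))
```

```text
holder rim px [203.78246206 174.23608769] [593. 315.] [59. 95.] 79.5
holder rim px [245.68085106 181.86930091] [571. 197.] [59. 61.] 47.1
holder rim px [193.90419162 215.63922156] [473. 333.] [77. 85.] 64.5
holder rim px [235.97745572 223.35909823] [453. 219.] [73. 73.] 79.5
tray ((522.3119506835938, 264.8056945800781), (252.6220245361328, 249.365966796875), 79.69232177734375)
```

View pics/crop1.png

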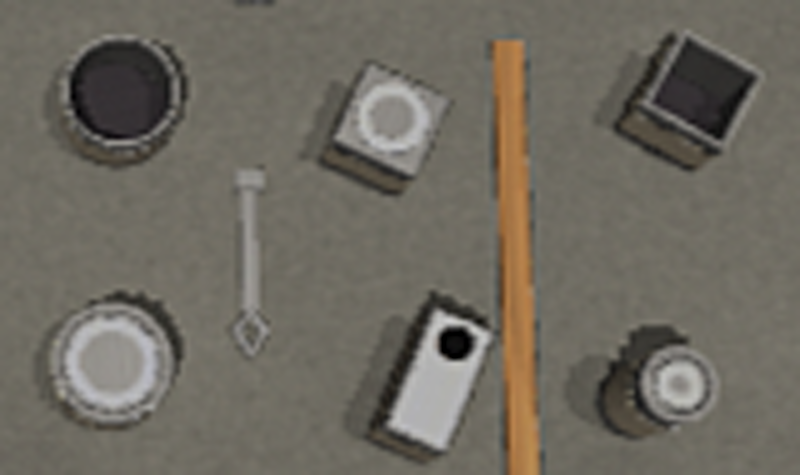

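Run:
```python
from h import *
f=grab_frame("top")
P=lambda c,r,z: toplane(f,150+(r+.5)/5-.5,310+(c+.5)/5-.5,z)[:2]
for n,c,r,z in [("wide",110,362,.052),("slim",680,383,.084),("squarelid",394,116,.058),("openround",121,90,.052),("cap",456,342,.074)]: print(n,np.round(P(c,r,z),4))
for n,q,z in [("oblong",[(437,305),(490,330),(443,452),(388,422)],.064),("square",[(373,63),(450,98),(410,180),(335,143)],.056),("opensq",[(685,35),(760,75),(715,150),(640,105)],.056)]:
    w=np.array([P(*a,z) for a in q]); e=[w[1]-w[0],w[3]-w[0],w[2]-w[1],w[2]-w[3]]
    print(n,np.round(w.mean(0),4),[(round(np.hypot(*v)*1000),round(np.degrees(np.arctan2(v[1],v[0])),1)) for v in e])
for n in("top","side"):
    f=grab_frame(n)
    for k in ("wide_tin_c","slim_tin_c","oblong_tin_c","square_tin_c"):
        for d in finder.mark_of(f,k)[:1]:
            print(n,k,round(d["p"],2),np.round(toplane(f,*d["pixel"],Z[k])[:2],3))
```

```text
wide [ 0.4548 -0.044 ]
slim [ 0.4422 -0.3369]
squarelid [ 0.5898 -0.1976]
openround [ 0.6046 -0.0498]
cap [ 0.464 -0.224]
oblong [ 0.4468 -0.2169] [(31, np.float64(-115.4)), (68, np.float64(156.2)), (70, np.float64(157.5)), (32, np.float64(-118.6))]
square [ 0.5876 -0.1968] [(46, np.float64(-115.0)), (50, np.float64(154.4)), (51, np.float64(153.4)), (45, np.float64(-116.7))]
opensq [ 0.6059 -0.3652] [(46, np.float64(-119.3)), (48, np.float64(146.3)), (50, np.float64(147.6)), (47, np.float64(-122.2))]
top wide_tin_c 0.98 [ 0.456 -0.035]
top slim_tin_c 0.54 [ 0.447 -0.34 ]
top oblong_tin_c 0.9 [ 0.455 -0.219]
top square_tin_c 0.7 [ 0.585 -0.196]
side wide_tin_c 0.66 [ 0.469 -0.055]
side slim_tin_c 0.87 [ 0.439 -0.334]
side oblong_tin_c 0.97 [ 0.438 -0.224]
side square_tin_c 0.97 [ 0.588 -0.2  ]
```

```bash
cat >> h.py <<'E'
def yaw():
    from scipy.spatial.transform import Rotation as Ro
    x=Ro.from_quat(r.sense()["ee_rot"]).as_matrix(); return np.degrees(np.arctan2(x[1,0],x[0,0])),x[2,2]
def go(x,y,z,th=None):
    s=r.sense(); c,zz=yaw(); roll=0 if th is None else (c-th+180)%360-180
    a=np.radians(c-roll); d=np.array([x,y,z])-s["eef_pos"]
    print("t",round(s["clock"],1),"tcp",np.round(s["eef_pos"],4),"yaw",round(c,1),"zz",round(zz,4),"w",round(s["grip_width"],4),"F",np.round(s["wrist_force"],1),"q",np.round(s["q"],2))
    print("roll first",round(roll,1),"then dx dy dz cm",np.round(100*np.array([d@[np.cos(a),np.sin(a),0],d@[np.sin(a),-np.cos(a),0],-d[2]]),2))
E
python3 -c "
from h import *
go(.442,-.337,.18,-10.3)"
```

```text
t 1.7 tcp [ 0.1521 -0.6062  0.2227] yaw 14.1 zz -1.0 w 0.0878 F [-0.5 -0.2 -1.1] q [ 1.26  0.41 -0.01  1.6   0.01  1.13 -0.08]
roll first 24.4 then dx dy dz cm [ 23.71 -31.67   4.27]
```

{"op": "drive_tool", "data": {"targets": [0,0,0,6,0,0,0,6,0,0,0,6,0,0,0,6,0,0,0,0.4], "grip": 0}}

```text
clock: 2.12
eef_pos: [0.1521, -0.6062, 0.2226]
ee_rot: [0.996, -0.092, -0.0, 0.0]
wrist_force: [0.3, -0.2, 0.2]
grip_width: 0.0878
```

{"op": "drive_tool", "data": {"targets": [1.6,-2.1,0,0,1.6,-2.1,0,0,1.6,-2.1,0,0,1.6,-2.1,0,0,1.6,-2.1,0,0]}}

```text
clock: 2.53
eef_pos: [0.2504, -0.5164, 0.2228]
ee_rot: [0.996, -0.088, 0.0, 0.0]
wrist_force: [0.3, 0.0, 0.2]
grip_width: 0.0878
```

{"op": "drive_tool", "data": {"targets": [1.6,-2.1,0,0,1.6,-2.1,0,0,1.6,-2.1,0,0,1.6,-2.1,0,0,1.6,-2.1,0,0]}}

```text
clock: 2.95
eef_pos: [0.348, -0.4273, 0.2229]
ee_rot: [0.996, -0.088, 0.0, 0.0]
wrist_force: [0.9, -0.5, 0.4]
grip_width: 0.088
```

```bash
python3 -c "
from h import *
go(.442,-.337,.13,-10.3)"
```

```text
t 3.0 tcp [ 0.348  -0.4273  0.2229] yaw -10.1 zz -1.0 w 0.088 F [ 0.9 -0.5  0.4] q [ 0.83  0.29 -0.04  1.78  0.01  1.08 -0.96]
roll first 0.2 then dx dy dz cm [  7.64 -10.57   9.29]
```

{"op": "drive_tool", "data": {"targets": [1.5,-2.1,1,0,1.5,-2.1,1,0,1.5,-2.1,1,0,1.5,-2.1,1,0,1.6,-2.1,1,0]}}

```text
clock: 3.37
eef_pos: [0.4414, -0.3377, 0.1724]
ee_rot: [0.996, -0.088, 0.0, 0.0]
wrist_force: [-0.3, 0.4, -0.1]
grip_width: 0.088
```

{"op": "drive_tool", "data": {"targets": [0,0,2,0,0,0,2,0,0,0,2,0,0,0,1,0,0,0,0,0]}}

```text
clock: 3.78
eef_pos: [0.4395, -0.3377, 0.1005]
ee_rot: [0.996, -0.089, -0.002, -0.001]
wrist_force: [-0.1, 0.8, 0.1]
grip_width: 0.0877
```

```bash
python3 -c "
from h import *
go(.442,-.337,.045,-10.3)
f=grab_frame('side'); save(f,'s1.png',(330,50,500,200),4)"
```

```text
t 3.8 tcp [ 0.4395 -0.3377  0.1005] yaw -10.2 zz -1.0 w 0.0877 F [-0.1  0.8  0.1] q [ 0.64  0.43 -0.09  1.89  0.05  0.83 -1.23]
roll first 0.1 then dx dy dz cm [ 0.24 -0.12  5.55]
```

View pics/s1.png

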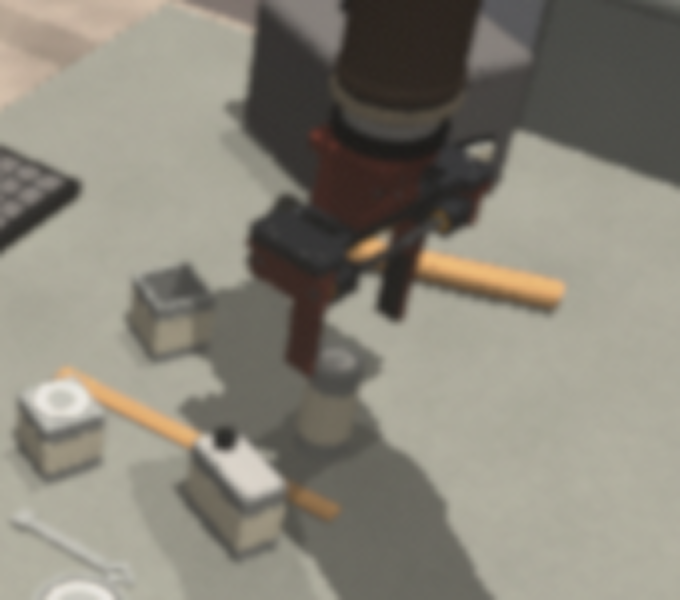

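The crop shows the open fingers above the slim tin (near tip ~ (300,365), far tip ~ (395,315), lid at (338,358)). I check the lid against my estimate by projection.

```bash
python3 -c "
from h import *
f=grab_frame('side')
C=lambda p:np.round((proj(f,p)-[330,50]+.5)*4)
print(C([.442,-.337,.084]),C([.4395,-.3377,.1005]),toplane(f,50+355/4,330+338/4,.084))
d=finder.mark_of(f,'slim_tin_c')
for e in d[:2]: print(e['p'],toplane(f,*e['pixel'],.042))"
```

```text
[337. 360.] [345. 343.] [ 0.44227902 -0.34117221  0.084     ]
0.66 [ 0.444249   -0.34719494  0.042     ]
0.24 [0.54689923 0.20227615 0.042     ]
```

{"op": "drive_tool", "data": {"targets": [0.2,0.1,1.4,0,0.1,0.1,1.4,0,0,0,1.4,0,0,0,1.3,0,0,0,0,0]}}

```text
clock: 4.35
eef_pos: [0.4428, -0.3409, 0.0468]
ee_rot: [0.996, -0.09, -0.001, -0.0]
wrist_force: [-1.2, 0.2, 0.5]
grip_width: 0.0873
```

{"op": "drive_tool", "data": {"targets": [0,0,0,0,0,0,0,0,0,0,0,0,0,0,0,0,0,0,0,0], "grip": 1}}

```text
clock: 4.77
eef_pos: [0.4437, -0.3414, 0.0484]
ee_rot: [0.996, -0.09, 0.001, 0.0]
wrist_force: [0.1, -1.3, -0.8]
grip_width: 0.0581
```

{"op": "drive_tool", "data": {"targets": [0,0,0,0,0,0,0,0,0,0,0,0,0,0,0,0,0,0,0,0]}}

```text
clock: 5.18
eef_pos: [0.4434, -0.3408, 0.0478]
ee_rot: [0.996, -0.09, 0.0, -0.0]
wrist_force: [-0.1, 0.6, 1.5]
grip_width: 0.0401
```

{"op": "drive_tool", "data": {"targets": [0,0,0,0,0,0,0,0,0,0,-1,0,0,0,-2,0,0,0,-2,0]}}

```text
clock: 5.6
eef_pos: [0.4422, -0.3411, 0.0978]
ee_rot: [0.996, -0.09, -0.001, -0.0]
wrist_force: [0.2, -0.8, -1.4]
grip_width: 0.0398
```

```bash
python3 -c "
from h import *
go(.570,.195,.2,-10.3)"
```

```text
t 5.6 tcp [ 0.4422 -0.3411  0.0978] yaw -10.3 zz -1.0 w 0.0398 F [ 0.2 -0.8 -1.4] q [ 0.64  0.44 -0.09  1.88  0.05  0.82 -1.23]
roll first -0.0 then dx dy dz cm [  2.99 -55.03 -10.22]
```

{"op": "drive_tool", "data": {"targets": [0,0,-2.5,0,0,0,-2.5,0,0,0,-2.5,0,0,0,-2.5,0,0.1,-1.5,0,0]}}

```text
clock: 6.02
eef_pos: [0.4475, -0.331, 0.2031]
ee_rot: [0.996, -0.092, 0.003, 0.003]
wrist_force: [0.6, -1.1, -2.2]
grip_width: 0.0398
```

{"op": "drive_tool", "data": {"targets": [0.2,-2.7,0,0,0.2,-2.7,0,0,0.2,-2.7,0,0,0.2,-2.7,0,0,0.2,-2.7,0,0]}}

```text
clock: 6.43
eef_pos: [0.4807, -0.1947, 0.1981]
ee_rot: [0.996, -0.09, 0.0, 0.0]
wrist_force: [0.6, -0.5, -1.9]
grip_width: 0.0395
```

{"op": "drive_tool", "data": {"targets": [0.2,-2.7,0,0,0.2,-2.7,0,0,0.2,-2.7,0,0,0.2,-2.7,0,0,0.2,-2.7,0,0]}}

```text
clock: 6.85
eef_pos: [0.5149, -0.0637, 0.1981]
ee_rot: [0.996, -0.09, 0.0, 0.0]
wrist_force: [0.3, -0.4, -1.1]
grip_width: 0.0399
```

{"op": "drive_tool", "data": {"targets": [0.2,-2.7,0,0,0.2,-2.7,0,0,0.2,-2.7,0,0,0.2,-2.7,0,0,0.1,-2.7,0,0]}}

```text
clock: 7.27
eef_pos: [0.5482, 0.0674, 0.198]
ee_rot: [0.996, -0.09, 0.0, 0.0]
wrist_force: [0.6, -1.0, -1.7]
grip_width: 0.0403
```

```bash
python3 -c "
from h import *
go(.570,.195,.08,-10.3)"
```

```text
t 7.3 tcp [0.5482 0.0674 0.198 ] yaw -10.4 zz -1.0 w 0.0403 F [ 0.6 -1.  -1.7] q [ 0.03  0.33 -0.3   1.79  0.11  1.04 -2.07]
roll first -0.1 then dx dy dz cm [ -0.13 -12.95  11.8 ]
```

{"op": "drive_tool", "data": {"targets": [0,-2.6,0,0,0,-2.6,0,0,0,-2.6,0,0,0,-2.6,0,0,-0.1,-2.5,0,0]}}

```text
clock: 7.68
eef_pos: [0.5703, 0.1945, 0.1979]
ee_rot: [0.996, -0.09, 0.0, 0.0]
wrist_force: [0.7, 0.4, -0.9]
grip_width: 0.0399
```

{"op": "drive_tool", "data": {"targets": [0,0,2.4,0,0,0,2.4,0,0,0,2.4,0,0,0,2.4,0,0,0,1.2,0]}}

```text
clock: 8.1
eef_pos: [0.5688, 0.1926, 0.0871]
ee_rot: [0.996, -0.09, -0.002, 0.001]
wrist_force: [0.4, 0.5, -1.0]
grip_width: 0.04
```

```bash
python3 -c "
from h import *
go(.570,.195,.058,-10.3)
f=grab_frame('side'); save(f,'s2.png',(160,180,340,330),4)
print((proj(f,[.57,.195,.009])-[160,180])*4,(proj(f,[.57,.195,.093])-[160,180])*4)"
```

```text
t 8.1 tcp [0.5688 0.1926 0.0871] yaw -10.3 zz -1.0 w 0.04 F [ 0.4  0.5 -1. ] q [-0.18  0.54 -0.31  1.77  0.2   0.87 -2.33]
roll first -0.0 then dx dy dz cm [ 0.07 -0.26  2.91]
[375.37533805 267.11862142] [354.03188718 184.82775491]
```

View pics/s2.png

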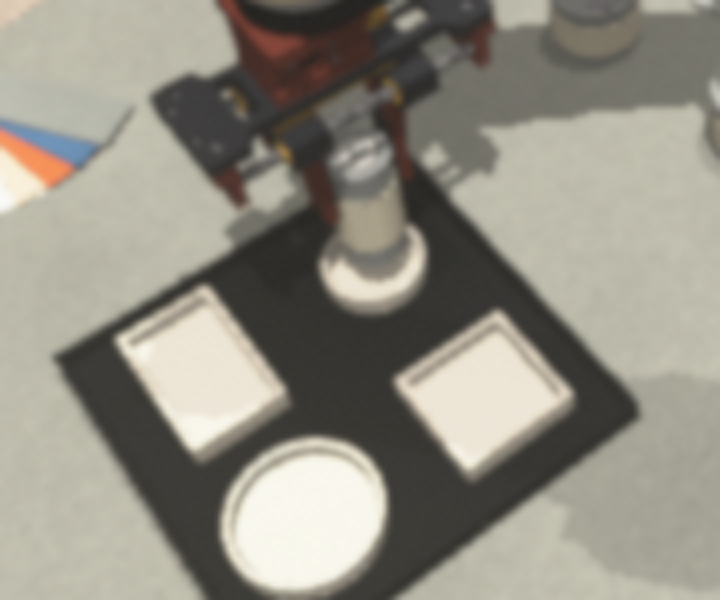

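The slim tin hangs centred over its round holder (ring centre ~ (374,265), tin bottom ~ (375,250)). Lowering.

{"op": "drive_tool", "data": {"targets": [0,-0.2,0.9,0,0,0,0.9,0,0,0,0.6,0,0,0,0,0,0,0,0,0]}}

```text
clock: 8.57
eef_pos: [0.5706, 0.1958, 0.0659]
ee_rot: [0.996, -0.09, 0.0, -0.0]
wrist_force: [0.5, -0.5, -1.2]
grip_width: 0.0398
```

{"op": "drive_tool", "data": {"targets": [0,0,0.1,0,0,0,0.1,0,0,0,0.1,0,0,0,0,0,0,0,0,0]}}

```text
clock: 8.98
eef_pos: [0.5705, 0.1958, 0.0628]
ee_rot: [0.996, -0.09, 0.0, -0.0]
wrist_force: [-0.7, 0.1, -1.1]
grip_width: 0.0399
```

{"op": "drive_tool", "data": {"targets": [0,0,0.15,0,0,0,0.15,0,0,0,0.15,0,0,0,0.1,0,0,0,0,0]}}

```text
clock: 9.4
eef_pos: [0.5704, 0.1958, 0.0569]
ee_rot: [0.996, -0.09, -0.0, 0.0]
wrist_force: [0.1, 1.3, -1.7]
grip_width: 0.0398
```

{"op": "drive_tool", "data": {"targets": [0,0,0.1,0,0,0,0,0,0,0,0,0,0,0,0,0,0,0,0,0]}}

```text
clock: 9.82
eef_pos: [0.5708, 0.1962, 0.0565]
ee_rot: [0.996, -0.09, 0.0, -0.0]
wrist_force: [-0.1, 0.4, 3.3]
grip_width: 0.0398
```

{"op": "drive_tool", "data": {"targets": [0,0,0,0,0,0,0,0,0,0,0,0,0,0,0,0,0,0,0,0], "grip": 0}}

```text
clock: 10.23
eef_pos: [0.5703, 0.1956, 0.0559]
ee_rot: [0.996, -0.09, -0.0, 0.0]
wrist_force: [0.1, -0.1, -0.0]
grip_width: 0.0699
```

{"op": "drive_tool", "data": {"targets": [0,0,0,0,0,0,-1,0,0,0,-2,0,0,0,-3.5,0,0,0,-3.5,0]}}

```text
clock: 10.65
eef_pos: [0.5696, 0.1956, 0.1571]
ee_rot: [0.996, -0.09, -0.001, 0.0]
wrist_force: [1.1, -0.8, -1.2]
grip_width: 0.0876
```

{"op": "drive_tool", "data": {"targets": [0,0,-3,0,0,0,0,4,0,0,0,4,0,0,0,5,0,0,0,0]}}

```text
clock: 11.07
eef_pos: [0.5705, 0.1958, 0.1872]
ee_rot: [0.979, -0.204, 0.0, -0.0]
wrist_force: [-0.6, -0.5, 0.2]
grip_width: 0.0877
```

```bash
python3 -c "
from h import *
f=grab_frame('side'); save(f,'s3.png',(160,180,340,330),3)
go(.447,-.219,.19,-23.5)
f=grab_frame('top')
for k in ('oblong_tin_c','square_tin_c','wide_tin_c'):
  for d in finder.mark_of(f,k)[:1]: print(k,d['p'],toplane(f,*d['pixel'],Z[k]))"
```

```text
t 11.1 tcp [0.5705 0.1959 0.1869] yaw -23.2 zz -1.0 w 0.0877 F [-0.  -0.1  0.3] q [-0.2   0.42 -0.28  1.68  0.13  1.06 -2.5 ]
roll first 0.3 then dx dy dz cm [ 5.22 42.97 -0.31]
oblong_tin_c 0.75 [ 0.4517089  -0.21775009  0.032     ]
square_tin_c 0.81 [ 0.58704574 -0.19758945  0.028     ]
wide_tin_c 0.62 [ 0.45225762 -0.03880489  0.026     ]
```

View pics/s3.png

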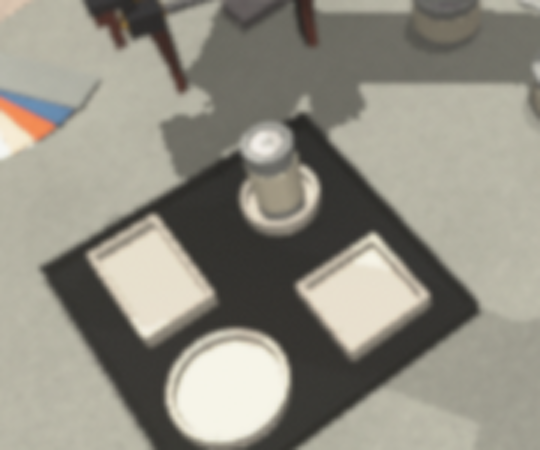

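The slim tin stands upright in its holder (tin ~ (275,170), holder ~ (280,198)). On to the oblong tin.

{"op": "drive_tool", "data": {"targets": [0.4,2.9,0,0,0.3,2.9,0,0,0.4,2.9,0,0,0.3,2.9,0,0,0.4,2.9,0,0]}}

```text
clock: 11.73
eef_pos: [0.5289, 0.0544, 0.1861]
ee_rot: [0.98, -0.201, -0.0, 0.0]
wrist_force: [0.8, -0.8, -0.0]
grip_width: 0.0878
```

{"op": "drive_tool", "data": {"targets": [0.3,2.9,0,0,0.4,2.9,0,0,0.3,2.9,0,0,0.4,2.9,0,0,0.3,2.9,0,0]}}

```text
clock: 12.15
eef_pos: [0.4874, -0.0857, 0.1862]
ee_rot: [0.98, -0.201, 0.0, 0.0]
wrist_force: [0.3, -0.8, 0.2]
grip_width: 0.0876
```

{"op": "drive_tool", "data": {"targets": [0.4,2.8,0,0,0.3,2.8,0,0,0.4,2.8,0,0,0.3,2.8,0,0,0.3,2.8,0,0]}}

```text
clock: 12.57
eef_pos: [0.4475, -0.2209, 0.1862]
ee_rot: [0.98, -0.201, 0.0, 0.0]
wrist_force: [0.9, -0.2, 0.1]
grip_width: 0.0879
```

{"op": "drive_tool", "data": {"targets": [0,0,2,0,0,0,2,0,0,0,2,0,0,0,1.5,0,0,0,0,0]}}

```text
clock: 12.98
eef_pos: [0.4462, -0.219, 0.1085]
ee_rot: [0.979, -0.201, -0.002, -0.0]
wrist_force: [-1.6, 0.7, -0.3]
grip_width: 0.088
```

```bash
python3 -c "
from h import *
go(.448,-.219,.03,-23.5)
f=grab_frame('side'); save(f,'s4.png',(310,90,460,215),4)
for p in ([.448,-.219,.064],[.466,-.227,.074],[.448,-.219,.11]): print((proj(f,p)-[310,90])*4)"
```

```text
t 13.0 tcp [ 0.4462 -0.219   0.1085] yaw -23.2 zz -1.0 w 0.088 F [-1.6  0.7 -0.3] q [ 0.44  0.34 -0.1   2.01  0.05  0.79 -1.66]
roll first 0.3 then dx dy dz cm [ 0.17 -0.07  7.85]
[315.71205184 299.31526446]
[302.26390663 271.97429187]
[323.40721896 249.77890077]
```

View pics/s4.png

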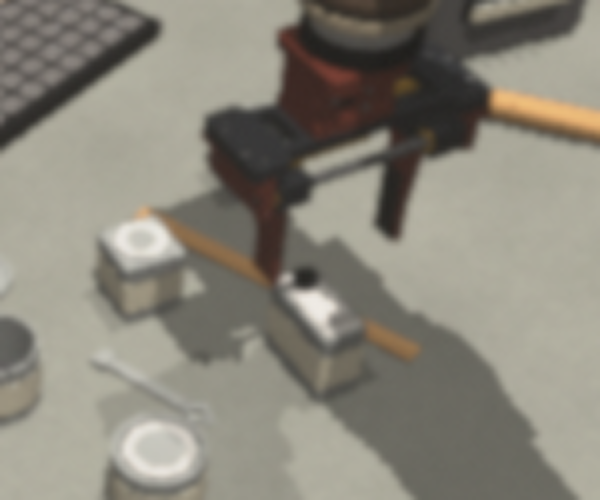

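{"op": "drive_tool", "data": {"targets": [0,0,1.8,0,0,0,1.8,0,0,0,1.8,0,0,0,1.8,0,0,0,0.6,0]}}

```text
clock: 13.45
eef_pos: [0.4478, -0.2194, 0.0323]
ee_rot: [0.979, -0.202, -0.001, -0.0]
wrist_force: [0.0, -0.4, -0.2]
grip_width: 0.0879
```

{"op": "drive_tool", "data": {"targets": [0,0,0,0,0,0,0,0,0,0,0,0,0,0,0,0,0,0,0,0], "grip": 1}}

```text
clock: 13.87
eef_pos: [0.4486, -0.22, 0.0341]
ee_rot: [0.979, -0.202, 0.001, 0.0]
wrist_force: [0.1, -0.1, 0.1]
grip_width: 0.0581
```

{"op": "drive_tool", "data": {"targets": [0,0,0,0,0,0,0,0,0,0,0,0,0,0,0,0,0,0,0,0]}}

```text
clock: 14.28
eef_pos: [0.4481, -0.2196, 0.0333]
ee_rot: [0.979, -0.202, 0.0, 0.0]
wrist_force: [-0.5, 1.3, 3.0]
grip_width: 0.0358
```

{"op": "drive_tool", "data": {"targets": [0,0,0,0,0,0,0,0,0,0,-1,0,0,0,-2,0,0,0,-3,0]}}

```text
clock: 14.7
eef_pos: [0.446, -0.2189, 0.0921]
ee_rot: [0.979, -0.202, -0.003, -0.001]
wrist_force: [0.6, -0.3, -1.9]
grip_width: 0.0356
```

{"op": "drive_tool", "data": {"targets": [0,0,-3,0,0,0,-3,0,0,0,-3,0,0,0,-3,-4,0,0,0,-4]}}

```text
clock: 15.12
eef_pos: [0.4503, -0.2206, 0.2193]
ee_rot: [0.991, -0.132, 0.004, 0.001]
wrist_force: [0.5, 0.2, -2.4]
grip_width: 0.0359
```

```bash
python3 -c "
from h import *
go(.592,.313,.2,-10.3)
f=grab_frame('top');save(f,'t4.png',(300,130,460,250),4)"
```

```text
t 15.1 tcp [ 0.4503 -0.2206  0.2193] yaw -15.2 zz -1.0 w 0.0359 F [ 0.5  0.2 -2.4] q [ 0.47  0.21 -0.13  1.89  0.03  1.04 -1.51]
roll first -4.9 then dx dy dz cm [  4.4  -55.04   1.93]
```

View pics/t4.png

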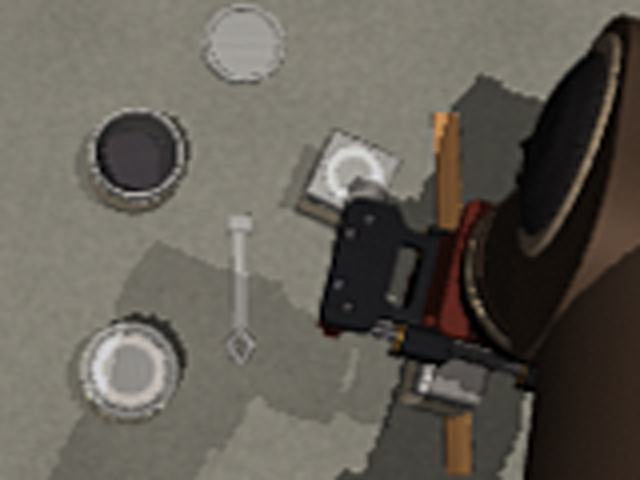

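The oblong tin is held between the pads at (450,385); the open tins and the rest are undisturbed.

{"op": "drive_tool", "data": {"targets": [0,0,0,-4.9,0.2,-3,0,0,0.2,-3,0,0,0.2,-3,0,0,0.3,-3,0,0]}}

```text
clock: 15.58
eef_pos: [0.4776, -0.1021, 0.2125]
ee_rot: [0.996, -0.092, -0.001, -0.0]
wrist_force: [-0.3, 0.2, -2.5]
grip_width: 0.0356
```

{"op": "drive_tool", "data": {"targets": [0.2,-3,0,0,0.3,-3,0,0,0.2,-3,0,0,0.3,-3,0,0,0.2,-3,0,0]}}

```text
clock: 16.0
eef_pos: [0.5168, 0.0432, 0.2124]
ee_rot: [0.996, -0.092, -0.001, 0.0]
wrist_force: [-1.5, 1.0, -1.6]
grip_width: 0.0358
```

{"op": "drive_tool", "data": {"targets": [0.2,-3,0,0,0.3,-3,0,0,0.2,-3,0,0,0.3,-3,0,0,0.2,-3,0,0]}}

```text
clock: 16.42
eef_pos: [0.5559, 0.1883, 0.2122]
ee_rot: [0.996, -0.092, -0.001, 0.001]
wrist_force: [0.6, -0.3, -1.3]
grip_width: 0.0356
```

```bash
python3 -c "
from h import *
go(.592,.313,.1,-10.3)"
```

```text
t 16.4 tcp [0.5559 0.1883 0.2122] yaw -10.5 zz -1.0 w 0.0356 F [ 0.6 -0.3 -1.3] q [-0.14  0.38 -0.35  1.68  0.14  1.1  -2.29]
roll first -0.2 then dx dy dz cm [  1.32 -12.91  11.22]
```

{"op": "drive_tool", "data": {"targets": [0.3,-2.6,0,0,0.3,-2.6,0,0,0.3,-2.6,0,0,0.2,-2.6,0,0,0.2,-2.5,0,0]}}

```text
clock: 16.83
eef_pos: [0.592, 0.3127, 0.2119]
ee_rot: [0.996, -0.092, -0.001, 0.001]
wrist_force: [0.3, -0.2, -2.3]
grip_width: 0.0357
```

{"op": "drive_tool", "data": {"targets": [0,0,2.8,0,0,0,2.8,0,0,0,2.8,0,0,0,2.8,0,0,0,1.8,0]}}

```text
clock: 17.25
eef_pos: [0.5904, 0.3105, 0.0789]
ee_rot: [0.996, -0.092, -0.002, 0.002]
wrist_force: [0.0, -0.6, -1.7]
grip_width: 0.0358
```

{"op": "drive_tool", "data": {"targets": [0,0,0.8,0,0,0,0,0,0,0,0,0,0,0,0,0,0,0,0,0]}}

```text
clock: 17.67
eef_pos: [0.5934, 0.3125, 0.0768]
ee_rot: [0.996, -0.091, 0.001, -0.001]
wrist_force: [-0.3, -0.5, -1.9]
grip_width: 0.0356
```

```bash
python3 -c "
from h import *
go(.592,.313,.043,-10.3)
f=grab_frame('side'); save(f,'s5.png',(140,180,300,320),4)
for p in ([.592,.313,.021],[.592,.313,.107],[.61,.31,.107]): print((proj(f,p)-[140,180])*4)"
```

```text
t 17.7 tcp [0.5934 0.3125 0.0768] yaw -10.4 zz -1.0 w 0.0356 F [-0.3 -0.5 -1.9] q [-0.34  0.65 -0.33  1.6   0.25  0.93 -2.5 ]
roll first -0.1 then dx dy dz cm [-0.14 -0.03  3.38]
[278.80653832 363.3920112 ]
[241.82295655 280.34083522]
[226.09331385 259.52356042]
```

View pics/s5.png

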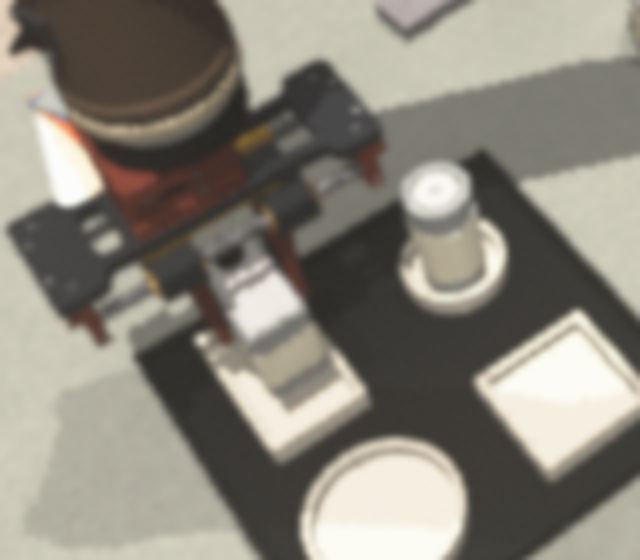

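The tin's front top edge (mid ~ (273,320)) matches the predicted (274,322), so it is centred over the oblong pocket. Lowering.

{"op": "drive_tool", "data": {"targets": [-0.1,0,0.7,0,0,0,0.7,0,0,0,0.7,0,0,0,0.6,0,0,0,0.3,0]}}

```text
clock: 18.13
eef_pos: [0.5908, 0.3117, 0.0435]
ee_rot: [0.996, -0.091, -0.001, 0.001]
wrist_force: [-0.9, -0.2, -1.0]
grip_width: 0.0358
```

{"op": "drive_tool", "data": {"targets": [0,0,0.1,0,0,0,0,0,0,0,0,0,0,0,0,0,0,0,0,0]}}

```text
clock: 18.55
eef_pos: [0.5918, 0.3123, 0.0445]
ee_rot: [0.996, -0.091, 0.0, -0.0]
wrist_force: [-0.4, -0.1, -1.5]
grip_width: 0.0359
```

{"op": "drive_tool", "data": {"targets": [0,0,0.1,0,0,0,0.1,0,0,0,0.1,0,0,0,0,0,0,0,0,0]}}

```text
clock: 18.97
eef_pos: [0.5917, 0.3123, 0.0424]
ee_rot: [0.996, -0.091, 0.0, -0.0]
wrist_force: [-1.7, -1.5, 6.3]
grip_width: 0.0359
```

{"op": "drive_tool", "data": {"targets": [0,0,0,0,0,0,0,0,0,0,0,0,0,0,0,0,0,0,0,0], "grip": 0}}

```text
clock: 19.38
eef_pos: [0.5915, 0.3122, 0.041]
ee_rot: [0.996, -0.091, -0.0, 0.0]
wrist_force: [-1.2, -1.0, 0.9]
grip_width: 0.0656
```

{"op": "drive_tool", "data": {"targets": [0,0,0,0,0,0,-1,0,0,0,-2,0,0,0,-3.5,0,0,0,-3.5,0]}}

```text
clock: 19.8
eef_pos: [0.5908, 0.3118, 0.1419]
ee_rot: [0.996, -0.091, -0.001, 0.001]
wrist_force: [0.5, -0.1, -0.1]
grip_width: 0.0878
```

{"op": "drive_tool", "data": {"targets": [0,0,-3.5,0,0,1,-1,0,0,3,0,0,0,3.5,0,0,0,3.5,0,0]}}

```text
clock: 20.22
eef_pos: [0.5711, 0.2033, 0.1869]
ee_rot: [0.996, -0.09, 0.0, -0.0]
wrist_force: [0.8, -0.5, -0.1]
grip_width: 0.0878
```

{"op": "drive_tool", "data": {"targets": [0,3.5,0,3,0,3.5,0,3,0,3.5,0,3,0,3.5,0,3,0,3.5,0,3.6]}}

```text
clock: 20.63
eef_pos: [0.5217, 0.0347, 0.1867]
ee_rot: [0.974, -0.227, 0.0, -0.0]
wrist_force: [0.1, -0.4, -0.1]
grip_width: 0.088
```

```bash
python3 -c "
from h import *
go(.588,-.197,.18,-26)
f=grab_frame('side'); save(f,'s6.png',(140,180,300,320),4)"
```

```text
t 20.6 tcp [0.5217 0.0347 0.1867] yaw -26.2 zz -1.0 w 0.088 F [ 0.1 -0.4 -0.1] q [ 0.06  0.29 -0.27  1.87  0.09  0.99 -2.27]
roll first -0.2 then dx dy dz cm [16.11 17.92  0.67]
```

View pics/s6.png

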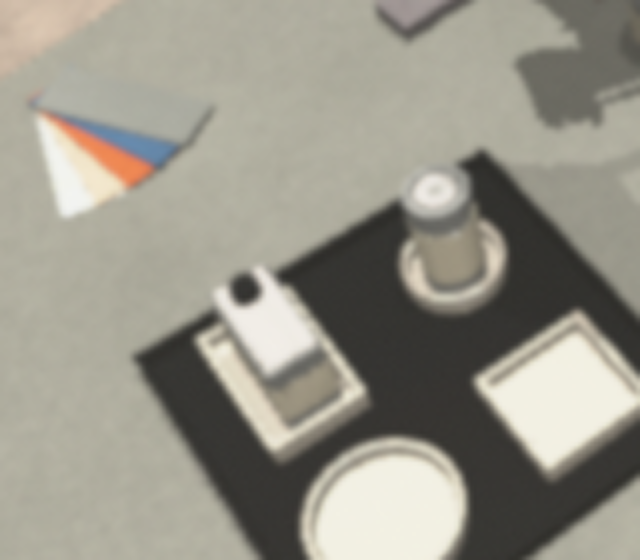

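Oblong stands in its pocket (~(285,370)), upright. Next: the square tin.

{"op": "drive_tool", "data": {"targets": [2,2.2,0,0,2,2.2,0,0,2,2.2,0,0,2,2.2,0,0,2,2.2,0,0]}}

```text
clock: 21.1
eef_pos: [0.5642, -0.1074, 0.1868]
ee_rot: [0.974, -0.225, 0.0, -0.0]
wrist_force: [-0.5, -0.4, -0.4]
grip_width: 0.0877
```

{"op": "drive_tool", "data": {"targets": [2,2.3,0,0,2,2.3,0,0,2.1,2.3,0,0,0,0,2,0,0,0,2,0]}}

```text
clock: 21.52
eef_pos: [0.5894, -0.1979, 0.147]
ee_rot: [0.974, -0.227, 0.002, 0.0]
wrist_force: [-0.1, 0.3, -1.0]
grip_width: 0.0878
```

{"op": "drive_tool", "data": {"targets": [0,0,2,0,0,0,1.5,0,0,0,1,0,0,0,0,0,0,0,0,0]}}

```text
clock: 21.93
eef_pos: [0.5885, -0.1948, 0.1013]
ee_rot: [0.974, -0.225, -0.0, -0.0]
wrist_force: [-0.5, -0.3, 0.6]
grip_width: 0.088
```

```bash
python3 -c "
from h import *
go(.588,-.197,.026,-26)
f=grab_frame('side'); save(f,'s7.png',(270,80,420,200),4)
c,s=np.cos(np.radians(-26)),np.sin(np.radians(-26))
for a,b in ((0,0),(25,25),(25,-25),(-25,-25),(-25,25)): print(np.round((proj(f,[.588+(a*c-b*s)/1e3,-.197+(a*s+b*c)/1e3,.056])-[270,80])*4))"
```

```text
t 21.9 tcp [ 0.5885 -0.1948  0.1013] yaw -26.0 zz -1.0 w 0.088 F [-0.5 -0.3  0.6] q [ 0.36  0.53 -0.16  1.72  0.1   0.9  -1.87]
roll first -0.0 then dx dy dz cm [0.05 0.22 7.53]
[300. 281.]
[255. 270.]
[315. 253.]
[345. 292.]
[284. 311.]
```

View pics/s7.png

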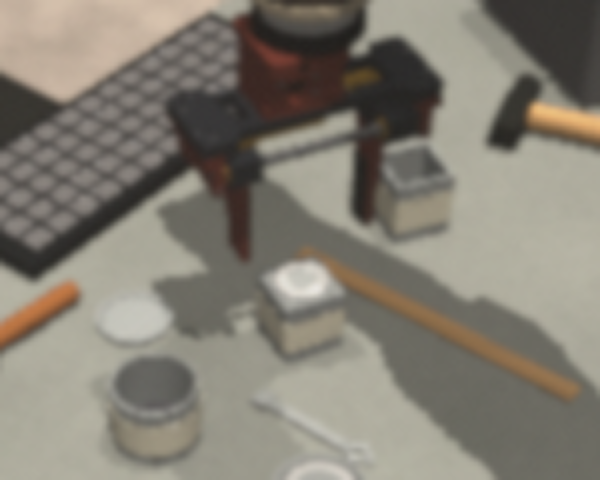

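Observed top corners ≈ (258,280), (318,260), (346,293), (283,312) agree with the projection. Descend and grasp.

{"op": "drive_tool", "data": {"targets": [0,0.2,1.8,0,0,0,1.8,0,0,0,1.8,0,0,0,1.6,0,0,0,0.5,0]}}

```text
clock: 22.4
eef_pos: [0.5872, -0.1965, 0.0252]
ee_rot: [0.974, -0.225, -0.001, -0.0]
wrist_force: [0.2, -0.5, 0.3]
grip_width: 0.0877
```

{"op": "drive_tool", "data": {"targets": [0,0,0,0,0,0,0,0,0,0,0,0,0,0,0,0,0,0,0,0], "grip": 1}}

```text
clock: 22.82
eef_pos: [0.5883, -0.1969, 0.0273]
ee_rot: [0.974, -0.225, 0.001, 0.0]
wrist_force: [-0.6, -0.2, -1.1]
grip_width: 0.0582
```

{"op": "drive_tool", "data": {"targets": [0,0,0,0,0,0,0,0,0,0,0,0,0,0,0,0,0,0,0,0]}}

```text
clock: 23.23
eef_pos: [0.588, -0.1968, 0.0268]
ee_rot: [0.974, -0.225, 0.0, 0.0]
wrist_force: [-2.0, -0.2, 5.7]
grip_width: 0.0499
```

{"op": "drive_tool", "data": {"targets": [0,0,0,0,0,0,-1,0,0,0,-2,0,0,0,-3,0,0,0,-3,0]}}

```text
clock: 23.65
eef_pos: [0.5865, -0.1963, 0.1165]
ee_rot: [0.974, -0.225, -0.001, -0.0]
wrist_force: [0.3, -0.8, -1.7]
grip_width: 0.0496
```

{"op": "drive_tool", "data": {"targets": [0,0,-3,-3,0,0,-3,-3,0,0,-2,-3,0,0,0,-3,0,0,0,-3.7]}}

```text
clock: 24.07
eef_pos: [0.5882, -0.1968, 0.1984]
ee_rot: [0.996, -0.089, 0.001, 0.0]
wrist_force: [-0.8, -0.0, -2.3]
grip_width: 0.05
```

```bash
python3 -c "
from h import *
go(.452,.217,.19,-10.3)"
```

```text
t 24.1 tcp [ 0.5882 -0.1968  0.1984] yaw -10.2 zz -1.0 w 0.05 F [-0.8 -0.  -2.3] q [ 0.41  0.43 -0.23  1.63  0.11  1.09 -1.6 ]
roll first 0.1 then dx dy dz cm [-20.8  -38.28   0.84]
```

{"op": "drive_tool", "data": {"targets": [-1.4,-2.5,0,0,-1.4,-2.5,0,0,-1.4,-2.5,0,0,-1.4,-2.5,0,0,-1.4,-2.5,0,0]}}

```text
clock: 24.48
eef_pos: [0.5401, -0.06, 0.1963]
ee_rot: [0.996, -0.09, -0.0, 0.0]
wrist_force: [0.8, 0.3, -1.8]
grip_width: 0.0502
```

{"op": "drive_tool", "data": {"targets": [-1.4,-2.5,0,0,-1.4,-2.5,0,0,-1.4,-2.5,0,0,-1.4,-2.5,0,0,-1.4,-2.5,0,0]}}

```text
clock: 24.9
eef_pos: [0.4937, 0.0755, 0.1965]
ee_rot: [0.996, -0.09, -0.0, 0.0]
wrist_force: [0.8, 0.4, -2.3]
grip_width: 0.0499
```

{"op": "drive_tool", "data": {"targets": [-1.4,-2.6,0,0,-1.4,-2.6,0,0,-1.4,-2.6,0,0,-1.3,-2.6,0,0,-1.3,-2.6,0,0]}}

```text
clock: 25.32
eef_pos: [0.4501, 0.2154, 0.1965]
ee_rot: [0.996, -0.09, 0.0, 0.0]
wrist_force: [0.3, -0.6, -1.6]
grip_width: 0.0501
```

{"op": "drive_tool", "data": {"targets": [0,0,2.5,0,0,0,2.5,0,0,0,2.5,0,0,0,2.5,0,0,0,2.3,0]}}

```text
clock: 25.73
eef_pos: [0.4506, 0.2141, 0.0721]
ee_rot: [0.996, -0.09, -0.0, 0.0]
wrist_force: [0.2, 0.7, -1.3]
grip_width: 0.0499
```

{"op": "drive_tool", "data": {"targets": [0,0,0,0,0,0,0,0,0,0,0,0,0,0,0,0,0,0,0,0]}}

```text
clock: 26.15
eef_pos: [0.4519, 0.2148, 0.0746]
ee_rot: [0.996, -0.09, 0.001, -0.001]
wrist_force: [-0.2, 0.2, -1.0]
grip_width: 0.0496
```

```bash
python3 -c "
from h import *
go(.452,.217,.036,-10.3)
f=grab_frame('side'); save(f,'s8.png',(170,200,330,340),4)
c,s=np.cos(np.radians(-10.3)),np.sin(np.radians(-10.3)); p=r.sense()['eef_pos']
for z,(x,y),h in ((p[2]+.029,(.452,.217),25),(.021,(.452,.217),37)):
  for a,b in ((0,0),(h,h),(h,-h),(-h,-h),(-h,h)): print(np.round((proj(f,[x+(a*c-b*s)/1e3,y+(a*s+b*c)/1e3,z])-[170,200])*4),end=' ')
  print()"
```

```text
t 26.1 tcp [0.4519 0.2148 0.0746] yaw -10.3 zz -1.0 w 0.0496 F [-0.2  0.2 -1. ] q [-0.21  0.42 -0.4   2.02  0.24  0.74 -2.52]
roll first -0.0 then dx dy dz cm [-0.03 -0.22  3.86]
[428. 228.] [364. 223.] [439. 174.] [493. 233.] [416. 285.] 
[443. 307.] [354. 300.] [458. 231.] [532. 314.] [427. 390.]
```

View pics/s8.png

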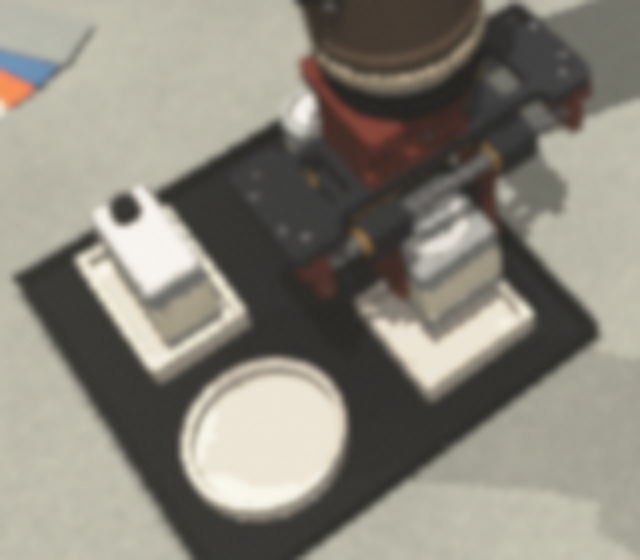

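Holder corners (~(532,318), (430,395)) and tin front edge (~(415,283)-(498,235)) match the predictions. Lowering.

{"op": "drive_tool", "data": {"targets": [0,-0.2,0.8,0,0,0,0.8,0,0,0,0.8,0,0,0,0.8,0,0,0,0.3,0]}}

```text
clock: 26.62
eef_pos: [0.4505, 0.2159, 0.0364]
ee_rot: [0.996, -0.09, -0.001, 0.001]
wrist_force: [-0.1, -0.3, -1.3]
grip_width: 0.0498
```

{"op": "drive_tool", "data": {"targets": [0,0,0.1,0,0,0,0.1,0,0,0,0,0,0,0,0,0,0,0,0,0]}}

```text
clock: 27.03
eef_pos: [0.4517, 0.2165, 0.0364]
ee_rot: [0.996, -0.09, 0.0, -0.0]
wrist_force: [-0.2, 0.7, -1.5]
grip_width: 0.0499
```

{"op": "drive_tool", "data": {"targets": [0,0,0.1,0,0,0,0,0,0,0,0,0,0,0,0,0,0,0,0,0]}}

```text
clock: 27.45
eef_pos: [0.4518, 0.2165, 0.0357]
ee_rot: [0.996, -0.09, 0.0, -0.0]
wrist_force: [-1.7, -0.2, 5.7]
grip_width: 0.0499
```

{"op": "drive_tool", "data": {"targets": [0,0,0,0,0,0,0,0,0,0,0,0,0,0,0,0,0,0,0,0], "grip": 0}}

```text
clock: 27.87
eef_pos: [0.4514, 0.2163, 0.035]
ee_rot: [0.996, -0.09, -0.0, 0.0]
wrist_force: [-0.8, -0.4, -0.0]
grip_width: 0.0799
```

{"op": "drive_tool", "data": {"targets": [0,0,0,0,0,0,-1,0,0,0,-2,0,0,0,-3.5,0,0,0,-3.5,0]}}

```text
clock: 28.28
eef_pos: [0.4504, 0.2162, 0.1362]
ee_rot: [0.996, -0.09, -0.001, 0.0]
wrist_force: [0.9, 0.5, 0.8]
grip_width: 0.0878
```

{"op": "drive_tool", "data": {"targets": [0,0,-3.5,0,0,0,-1,0,0.6,2.8,0,0,0.6,2.8,0,0,0.6,2.8,0,0]}}

```text
clock: 28.7
eef_pos: [0.4539, 0.1298, 0.1808]
ee_rot: [0.996, -0.089, 0.0, -0.0]
wrist_force: [0.7, 0.2, 0.7]
grip_width: 0.0878
```

{"op": "drive_tool", "data": {"targets": [0.5,2.8,0,0,0.5,2.8,0,0,0.5,2.8,0,0,0.5,2.8,0,0,0.5,2.8,0,0]}}

```text
clock: 29.12
eef_pos: [0.4532, -0.013, 0.1805]
ee_rot: [0.996, -0.09, 0.0, -0.0]
wrist_force: [0.8, 0.3, -0.4]
grip_width: 0.0875
```

```bash
python3 -c "
from h import *
go(.456,-.045,.12,-10.3)
f=grab_frame('side'); save(f,'s9.png',(170,150,410,340),3)
print((proj(f,[.456,-.045,.052])-[170,150])*3,(proj(f,[.456,-.045,0])-[170,150])*3)
d=finder.recognise(f,'wide_tin_c')[0]; e=np.array(d['extent']);print(d['p'],e)
P=np.array([[.456+.032*np.cos(t),-.045+.032*np.sin(t),z] for t in np.linspace(0,6.28,40) for z in (0,.052)]); q=np.array([proj(f,p) for p in P]); print('pred',q.min(0),q.max(0))"
```

```text
t 29.1 tcp [ 0.4532 -0.013   0.1805] yaw -10.3 zz -1.0 w 0.0875 F [ 0.8  0.3 -0.4] q [ 0.21  0.19 -0.32  2.03  0.07  0.94 -1.9 ]
roll first -0.0 then dx dy dz cm [0.85 3.1  6.05]
[536.44481126 155.74558371] [534.38145928 193.75967293]
0.94 [337.4 191.3 359.7 223.4]
pred [336.36737129 192.9867449 ] [361.03722042 223.8537903 ]
```

View pics/s9.png

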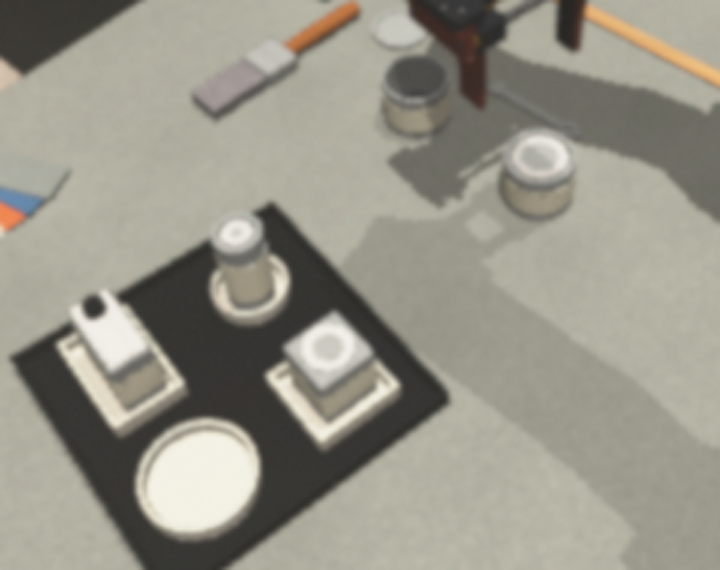

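The square tin is home at (330,360); the wide tin (540,170) matches the prediction within a pixel or two. Moving to grasp it.

{"op": "drive_tool", "data": {"targets": [0.4,1.6,0,0,0.4,1.5,0,0,0,0,2.5,0,0,0,2.5,0,0,0,2.5,0]}}

```text
clock: 29.63
eef_pos: [0.4563, -0.0433, 0.1049]
ee_rot: [0.996, -0.09, 0.001, -0.0]
wrist_force: [-0.7, -0.6, -1.0]
grip_width: 0.088
```

{"op": "drive_tool", "data": {"targets": [0,0,1,0,0,0,0,0,0,0,0,0,0,0,0,0,0,0,0,0]}}

```text
clock: 30.05
eef_pos: [0.4569, -0.0435, 0.0965]
ee_rot: [0.996, -0.09, 0.001, -0.0]
wrist_force: [0.0, -0.0, 0.5]
grip_width: 0.0878
```

```bash
python3 -c "
from h import *
go(.456,-.045,.022,-10.3)"
```

```text
t 30.1 tcp [ 0.4569 -0.0435  0.0965] yaw -10.3 zz -1.0 w 0.0878 F [ 0.  -0.   0.5] q [ 0.23  0.31 -0.29  2.11  0.13  0.74 -1.89]
roll first -0.0 then dx dy dz cm [-0.06  0.17  7.45]
```

{"op": "drive_tool", "data": {"targets": [0,0.1,1.5,0,0,0,1.5,0,0,0,1.5,0,0,0,1.5,0,0,0,1.3,0]}}

```text
clock: 30.47
eef_pos: [0.4566, -0.0447, 0.0224]
ee_rot: [0.996, -0.09, 0.001, 0.0]
wrist_force: [0.4, -0.0, -0.7]
grip_width: 0.088
```

{"op": "drive_tool", "data": {"targets": [0,0,0,0,0,0,0,0,0,0,0,0,0,0,0,0,0,0,0,0], "grip": 1}}

```text
clock: 30.88
eef_pos: [0.4566, -0.0448, 0.0233]
ee_rot: [0.996, -0.09, 0.001, 0.0]
wrist_force: [-0.9, -0.4, 6.1]
grip_width: 0.0636
```

{"op": "drive_tool", "data": {"targets": [0,0,0,0,0,0,0,0,0,0,0,0,0,0,0,0,0,0,0,0]}}

```text
clock: 31.3
eef_pos: [0.4566, -0.0448, 0.0233]
ee_rot: [0.996, -0.09, 0.001, 0.0]
wrist_force: [-1.4, -0.0, 6.7]
grip_width: 0.0641
```

{"op": "drive_tool", "data": {"targets": [0,0,0,0,0,0,-1,0,0,0,-2,0,0,0,-3,0,0,0,-3,0]}}

```text
clock: 31.72
eef_pos: [0.4547, -0.0443, 0.1133]
ee_rot: [0.996, -0.09, -0.001, -0.0]
wrist_force: [0.4, 0.2, -1.2]
grip_width: 0.0635
```

{"op": "drive_tool", "data": {"targets": [0,0,-3,0,0,0,-3,0,0,0,-3,0,0,0,-1,0,0,0,0,0]}}

```text
clock: 32.13
eef_pos: [0.4571, -0.0446, 0.2151]
ee_rot: [0.996, -0.09, 0.003, 0.0]
wrist_force: [-0.1, 0.9, -1.3]
grip_width: 0.0634
```

```bash
python3 -c "
from h import *
go(.474,.335,.2,-10.3)"
```

```text
t 32.1 tcp [ 0.4571 -0.0446  0.2151] yaw -10.3 zz -1.0 w 0.0634 F [-0.1  0.9 -1.3] q [ 0.27  0.15 -0.31  1.98  0.05  1.02 -1.81]
roll first -0.0 then dx dy dz cm [ -5.12 -37.65   1.51]
```

{"op": "drive_tool", "data": {"targets": [-0.3,-2.5,0,0,-0.3,-2.5,0,0,-0.4,-2.5,0,0,-0.3,-2.5,0,0,-0.4,-2.5,0,0]}}

```text
clock: 32.55
eef_pos: [0.4602, 0.0823, 0.2103]
ee_rot: [0.996, -0.09, -0.001, 0.0]
wrist_force: [-0.1, 0.3, -1.5]
grip_width: 0.0641
```

{"op": "drive_tool", "data": {"targets": [-0.3,-2.5,0,0,-0.3,-2.5,0,0,-0.4,-2.5,0,0,-0.3,-2.5,0,0,-0.4,-2.5,0,0]}}

```text
clock: 32.97
eef_pos: [0.466, 0.2081, 0.2101]
ee_rot: [0.996, -0.09, -0.001, 0.001]
wrist_force: [0.4, 0.2, -2.4]
grip_width: 0.0636
```

{"op": "drive_tool", "data": {"targets": [-0.3,-2.5,0,0,-0.3,-2.5,0,0,-0.4,-2.5,0,0,-0.3,-2.5,0,0,-0.4,-2.5,0,0]}}

```text
clock: 33.38
eef_pos: [0.4718, 0.334, 0.2098]
ee_rot: [0.996, -0.09, -0.001, 0.001]
wrist_force: [0.9, -0.1, -0.9]
grip_width: 0.0636
```

{"op": "drive_tool", "data": {"targets": [0,0,2.8,0,0,0,2.8,0,0,0,2.8,0,0,0,2.8,0,0,0,2.8,0]}}

```text
clock: 33.8
eef_pos: [0.4711, 0.3326, 0.0688]
ee_rot: [0.996, -0.09, -0.001, 0.001]
wrist_force: [-0.2, 0.7, -2.0]
grip_width: 0.0635
```

{"op": "drive_tool", "data": {"targets": [0,0,0,0,0,0,0,0,0,0,0,0,0,0,0,0,0,0,0,0]}}

```text
clock: 34.22
eef_pos: [0.4735, 0.3341, 0.0738]
ee_rot: [0.996, -0.09, 0.001, -0.001]
wrist_force: [0.5, -1.3, -1.6]
grip_width: 0.0638
```

```bash
python3 -c "
from h import *
go(.474,.335,.0325,-10.3)
f=grab_frame('side'); save(f,'s10.png',(140,200,330,350),4)
z=r.sense()['eef_pos'][2]-.0233
for p in ([.474,.335,.021],[.474,.335,z+.052],[.474,.335,z]): print((proj(f,p)-[140,200])*4)"
```

```text
t 34.2 tcp [0.4735 0.3341 0.0738] yaw -10.3 zz -1.0 w 0.0638 F [ 0.5 -1.3 -1.6] q [-0.37  0.54 -0.45  1.83  0.31  0.83 -2.71]
roll first -0.0 then dx dy dz cm [ 0.03 -0.1   4.13]
[382.51771341 430.58853715]
[352.89678034 357.37222356]
[372.33931821 405.42982344]
```

View pics/s10.png

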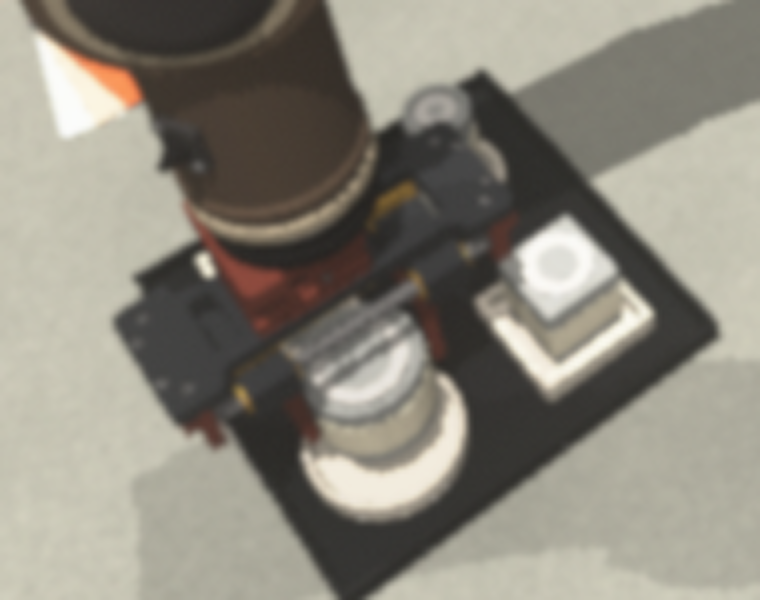

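Rim (302–468, centre ~385) and tin (315–440) line up with the predicted centres (382 / ~372). Lowering the wide tin.

{"op": "drive_tool", "data": {"targets": [0,-0.1,0.9,0,0,0,0.9,0,0,0,0.8,0,0,0,0.8,0,0,0,0.3,0]}}

```text
clock: 34.68
eef_pos: [0.4721, 0.3337, 0.0332]
ee_rot: [0.996, -0.09, -0.001, 0.001]
wrist_force: [-0.8, -1.1, -1.7]
grip_width: 0.0637
```

{"op": "drive_tool", "data": {"targets": [0,0,0.1,0,0,0,0,0,0,0,0,0,0,0,0,0,0,0,0,0]}}

```text
clock: 35.1
eef_pos: [0.4731, 0.3346, 0.0345]
ee_rot: [0.996, -0.09, 0.0, -0.0]
wrist_force: [-1.2, -0.2, -1.7]
grip_width: 0.0635
```

{"op": "drive_tool", "data": {"targets": [0,0,0.1,0,0,0,0.1,0,0,0,0.1,0,0,0,0,0,0,0,0,0]}}

```text
clock: 35.52
eef_pos: [0.4731, 0.3345, 0.0323]
ee_rot: [0.996, -0.09, 0.0, 0.0]
wrist_force: [-2.2, -3.5, 9.2]
grip_width: 0.0637
```

Contact at the expected height. Release and retreat.

{"op": "drive_tool", "data": {"targets": [0,0,0,0,0,0,0,0,0,0,0,0,0,0,0,0,0,0,0,0], "grip": 0}}

```text
clock: 35.93
eef_pos: [0.4729, 0.3344, 0.031]
ee_rot: [0.996, -0.09, -0.0, 0.0]
wrist_force: [-0.1, 0.5, 0.1]
grip_width: 0.088
```

{"op": "drive_tool", "data": {"targets": [0,0,0,0,0,0,-1,0,0,0,-2,0,0,0,-3.5,0,0,0,-3.5,0]}}

```text
clock: 36.35
eef_pos: [0.472, 0.334, 0.132]
ee_rot: [0.996, -0.09, -0.001, 0.001]
wrist_force: [1.7, -0.5, 0.5]
grip_width: 0.0875
```

{"op": "drive_tool", "data": {"targets": [0,0,-3.5,0,0,0,-2,0,0,3,0,0,0,3.3,0,0,0,3.3,0,0]}}

```text
clock: 36.77
eef_pos: [0.4553, 0.2395, 0.1872]
ee_rot: [0.996, -0.089, 0.001, -0.0]
wrist_force: [0.1, -0.4, -0.1]
grip_width: 0.0878
```

{"op": "drive_tool", "data": {"targets": [0,3.5,0,0,0,3.5,0,0,0,3.5,0,0,0,3.5,0,0,0,3.5,0,0]}}

```text
clock: 37.18
eef_pos: [0.4238, 0.0664, 0.1869]
ee_rot: [0.996, -0.09, 0.001, -0.0]
wrist_force: [0.9, 0.2, -0.1]
grip_width: 0.0878
```

```bash
python3 -c "
from h import *
f=grab_frame('side'); t=grab_frame('top')
a=cv2.resize(f['pixels'][200:340,140:330],None,fx=3,fy=3); b=cv2.resize(t['pixels'][145:255,160:440],None,fx=2.4,fy=2.4)
c=np.zeros((a.shape[0]+b.shape[0],max(a.shape[1],b.shape[1]),3),np.uint8); c[:a.shape[0],:a.shape[1]]=a; c[a.shape[0]:,:b.shape[1]]=b
cv2.imwrite('pics/end.png',cv2.resize(c[:,:,::-1],None,fx=.85,fy=.85))
up=.009; H=dict(wide=(.474,.335),slim=(.570,.195),oblong=(.592,.313),square=(.452,.217))
for g,n in ((f,'side'),(t,'top')):
  for k,h in H.items():
    for d in finder.mark_of(g,k+'_tin_c')[:1]:
      p=toplane(g,*d['pixel'],Z[k+'_tin_c']+up)[:2]; print(n,k,round(d['p'],2),np.round((p-h)*1000))
  for k in ('open_round_c','open_square_c'):
    for d in finder.mark_of(g,k)[:1]: print(n,k,round(d['p'],2),np.round(toplane(g,*d['pixel'],Z[k])[:2],3))
go(0.5,0,.2)"
```

```text
side wide 0.96 [ 3. -8.]
side slim 0.69 [-3. -2.]
side oblong 0.67 [ 2. -8.]
side square 0.81 [ 2. -4.]
side open_round_c 0.38 [ 0.609 -0.055]
side open_square_c 0.94 [ 0.617 -0.37 ]
top wide 0.73 [-1. 12.]
top oblong 0.82 [ 7. -1.]
top square 0.86 [ 0. -1.]
top open_round_c 0.9 [ 0.603 -0.048]
top open_square_c 0.67 [ 0.612 -0.356]
t 37.9 tcp [0.4243 0.0682 0.186 ] yaw -10.3 zz -1.0 w 0.0881 F [-1.   0.1  0.2] q [ 0.12  0.15 -0.42  2.07  0.07  0.94 -2.1 ]
roll first 0 then dx dy dz cm [ 8.66  5.37 -1.4 ]
```

View pics/end.png

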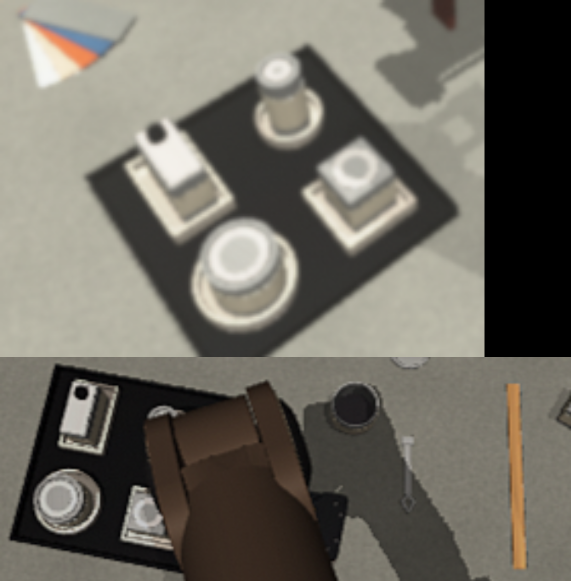

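All four tins stand upright inside their holders' walls, and the open round tin is where it was. The arm is clear of everything, so I'm handing in.

```bash
python3 -c "
from h import *
print(r.job_done())"
```

```text
the job is handed in; nothing more can be done
None
```

I packed all four closed tins (slim, oblong, square, wide) into their matching holders and handed the job in at about 38 s. No verdict came back. Each was lowered until the force readout showed contact, and each touched down within 0.5 mm of the height expected for the pocket floor. I then opened the fingers and backed the arm away.

**Pictures:** The last side view shows all four tins upright inside their holders' walls. In the last top view the arm hid the slim tin and part of the square one.

**Finder networks:** Most offsets from the holder centres were within 8 mm. The wide tin's two readings disagreed: +12 mm in y from the top camera, -8 mm from the side. I put that down to finder noise, because the fingers let it go within about 1 mm of the holder's centre. The top camera gave no reading for the slim tin; the side one put it within 3 mm.

**Open tins:** Their final readings moved less than 10 mm from the first ones, within the finder's scatter. The arm never touched them. The open round tin shows upright in the last picture; the open square one was mostly outside that crop, so its check rests on the finder alone.

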